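# Set the length slider of the came gauge to the indexed stop

## Robot

A 6-joint arm with a two-finger parallel gripper is mounted at the origin on the work surface; the furniture and walls round the work are solid. World frame = base frame: x ahead of the robot, y to its left, z up, the work surface at z = 0. Lengths are in m, angles in rad, forces in N, time in s.
With the tool pointing down it reaches from about 0.35 to 0.775 m from the base axis. Payload 7.3 kg.
Tool frame: the origin (TCP) lies at the centre of the arm's flange, where the gripper is bolted on; the fingertips stand 178 mm ahead of it and the grasp point (between the pads) lies 159 mm ahead of it; z points along the fingers, y is the line along which they close (so a half turn about z gives the same grasp; the last joint's range is limited). The gripper opens to 92 mm and grips with 3 to 60 N. Pads are 19 mm wide; open, the fingers measure 130 mm over their backs; the gripper's body (75 mm by 190 mm) begins 47 mm behind the grasp point.
Start: joints at [-1.254, 0.342, 1.524, -0, 1.275, -0.146], TCP at [0.234, -0.47, 0.405] pointing down, gripper open.
Joint ranges: [-2.53, 2.53], [-0.77, 2.02], [0.04, 2.7], [-1, 4.14], [0.28, 2.66], [-3.11, 3.11]. Speed limits (rad/s): [2.57, 2.57, 3.14, 3.14, 3.14, 3.14].

## Interface

Orientations are given as [roll, pitch, yaw] about the fixed x, y, z axes, in that order (R = Rz(yaw) Ry(pitch) Rx(roll)).
In Python, from cell import robot gives the robot as it stands.
- The arm moves only by the shell command python3 drive.py FILE [OPENING] [FORCE], which reads ROWS from the file FILE. ROWS is a JSON list of rows, 1 to 8 of them, each of 6 numbers: dx, dy, dz in shares of 0.4 m (1.0 is 0.4 m), then a rotation vector rx, ry, rz in fractions of the full range, 1 being 2 pi rad; each row shifts and turns the commanded pose from where the row before left it, along the tool's axes as they then stand; what a row does not reach is not made up. A row lasts 1/12 s, in which the tool goes at most 0.0417 m and 0.125 rad, less where a joint would pass 70% of its speed; a pose out of reach is approached as far as the arm can. OPENING is the finger opening in m, set as the command begins (- or left out keeps the last). The fingers move at their own pace and stop on an object; FORCE is the grip in N (left out, the last holds). Time passes only in rows, so rows that do not move let the fingers close. It prints the time, the measured TCP pose, the force, the opening and the grip force at its end. No shift or turn number may pass 1 either way. Input that does not fit is refused with a message, and nothing moves.
- robot.observe(): the state, without advancing time (a new reading comes with each control period).
- robot.read_camera(name): name is "scene" or "top"; returns a dict with "image" (400x640x3 uint8, red, green, blue), "fx", "fy", "cx", "cy" (pixels), "pose" (4x4, takes a point from camera to world coordinates). Camera axes: x right, y down, z forward; pixel columns grow to the right and rows downward; lengths in m; the calibration is good to about 2 mm. A picture is of the moment at which its call begins. There is no depth.
- robot.hand_in(): hands the job in; it is judged then, once.
The state is a dict: "time": time; "qpos": joint angles; "qvel": joint speeds; "joint_efforts": joint torques, N m; "tool_pos": TCP position; "tool_rot": TCP orientation; "contact_force": force on the tool from outside, world axes, zero at the start; "torque": the same for the moment, N m; "opening": finger opening in m; "grip_force": force on a finger pad.
Only numpy, scipy, OpenCV 4.12 (cv2) and the standard library are available. Lean on these libraries where they do the work, as an engineer would, in place of code of your own. Each camera call takes 0.05 s, during which the arm holds its last target. There are 200 camera calls.

## Task

Set the came-cutting gauge (the slotted rail on a wooden board) for the next batch of lengths. With the fingertips, press down the black ribbed thumb pad in the middle of the slider to take its brake off, keep it pressed while you push the slider along the rail until it touches the stop that carries the pointed steel index plate, then let the pad come up so that the brake holds the slider there. Do not force the slider with the brake on, do not ram the stop, do not grip or lift anything, and leave the tools and stock around the gauge lying as they are.

Things in the scene. Friction and masses are not known exactly. Their poses are not given: they have to be found in the camera images.
- gauge: came gauge, screwed to the bench, immovable: plywood board 112 x 420 x 10 mm carrying an aluminium slotted rail (52 wide, 400 long, top 34 above the bench), behind it a narrow trough with a wooden kerf block at the +y end, 32 high. Origin: middle of the rail, on the bench. y runs along the rail, x across it, away from the robot
- slider (a joint): position of the slider's middle along the gauge's y axis, in m, 0 at the middle of the rail, + towards +y. With the brake off it runs with under 2 N of drag; with the brake on it resists a push of about 8 N, then slips
- slider_mid (a point): middle of the dark steel slider, 35 mm above the bench; axes as the gauge's. Slider 76 long (along the rail), 62 wide; at each end a shoulder 13 long, 60 wide, top 66 above the bench; the thumb pad sits in a well 50 x 50 between them, its side walls 56 high. A thin finger reaches back over the trough. It touches a stop when slider_mid and the stop's origin are 50 apart along the rail
- pad_top (a point): centre of the top face of the thumb pad, moves with it: black ribbed plastic, 46 (x) by 47 (y, along the rail) mm, 60 above the bench when up, 6 below the tops of the shoulders; axes as the gauge's
- thumb_pad (a joint): how far the pad is pressed down, in m: 0 up (brake on), 0.008 at the bottom. Its spring pushes up with about 7.5 N at the top, 10 N at the bottom. The brake is off once it is 1 mm down; 3 to 7 mm is a good depth. It springs back up when let go
- stop_index: the stop to go to, clamped on the rail, immovable, on either side of the slider: dark steel block 60 (across the rail) x 24 (along it) mm, top 59 above the bench, knurled screw in front, and on top a bright steel index plate 24 wide: pointed upright part, tip 93 above the bench, and pointed flat tongue to 74 in front of its middle. Origin: under its middle, on the bench; axes as the gauge's
- stop_plain: the other stop, the same block and screw without the plate, 59 high; on the other side of the slider. Origin and axes as for the indexed stop
- came: straight grey lead came (an H-section strip), 299 x 11 x 5, lying on the bench in front of the gauge (mm); origin under its middle; leave it alone
- cutter: pen-like glass cutter with a blue barrel, 158 x 14 x 13, lying in front of the gauge (mm); origin under its middle; leave it alone
- lead_opener: flat pointed boxwood lead opener, 173 x 28 x 9, lying left of the gauge, across its end (mm); origin under its middle; leave it alone
- fibre_pad: dark brown fibre scouring block, 80 x 86 x 34, lying right of the gauge (mm); origin under its middle; leave it alone
- flux_bottle: white squeeze bottle with a red nozzle, standing, 55 across, 172 high, behind the gauge on the left (mm); origin under its middle; leave it alone
- cork: tapered cork, 44 x 24, lying right of the gauge (mm); origin under its middle; leave it alone

How it is judged:
By the outcome, as a careful person would: the job done as asked, in the order asked, and still so for the second after the job is handed in, with the robot touching nothing.
It also fails if it takes over 32 s, if anything falls off the work surface, if the arm or the gripper's body presses on something with over 40 N, if the wrist force passes 120 N, or if a joint passes its speed limit or range.

## Working session

There is one attempt and no reset: what is moved stays moved. The work goes in short steps, Python scripts to look and compute and a shell command to move; the robot and the scene stay as the last step left them, time stands still between calls to the robot, and variables do not carry over. Pictures are saved under pics/ and viewed, at most 10 in all, crops included, and the job is handed in when it is done.

```bash
ls; mkdir -p pics; python3 - <<'E'
from cell import robot
import cv2,numpy as np
np.set_printoptions(precision=4,suppress=True)
for n in("top","scene"):
    c=robot.read_camera(n); cv2.imwrite(f"pics/{n}0.png",c["image"][:,:,::-1])
    print(n,c["fx"],c["fy"],c["cx"],c["cy"]);print(c["pose"])
print(robot.observe())
E
```

```text
cell.py
drive.py
pics
top 503.0850596680344 503.0850596680344 320.3386417759128 203.50680530450083
[[-0.0177 -0.9907  0.1347  0.2673]
 [-0.9998  0.0183  0.0036  0.1967]
 [-0.0061 -0.1346 -0.9909  1.697 ]
 [ 0.      0.      0.      1.    ]]
scene 491.6904016019598 491.6904016019598 312.05506862182773 200.86478425359607
[[-0.7454 -0.3585  0.562  -0.2387]
 [-0.6661  0.3678 -0.6488  1.0234]
 [ 0.0259 -0.858  -0.513   0.7242]
 [ 0.      0.      0.      1.    ]]
{'time': 0.1, 'qpos': array([-1.254 ,  0.3427,  1.5249, -0.    ,  1.2754, -0.146 ]), 'qvel': array([-0.0019, -0.0024, -0.0029,  0.0015, -0.0012, -0.0004]), 'joint_efforts': array([  0.0024, -43.2005, -24.4693,   0.072 ,   0.0527,  -0.    ]), 'tool_pos': array([ 0.2344, -0.4697,  0.4041]), 'tool_rot': array([-3.1402, -0.0002,  0.4628]), 'contact_force': array([-0.3894, -0.2694,  0.0069]), 'torque': array([ 0.0073,  0.0225, -0.0293]), 'grip_force': 0.0, 'opening': 0.09174091499958098}
```

View pics/top0.png

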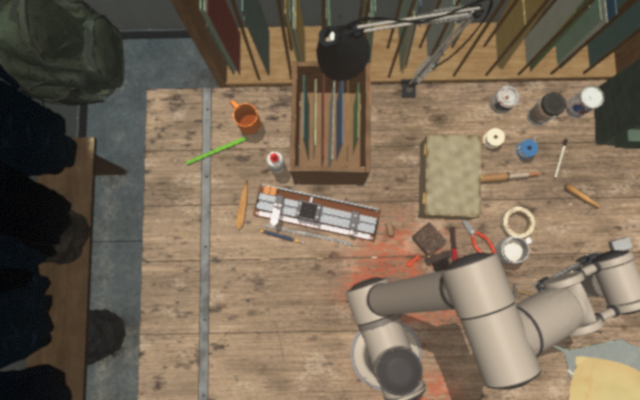

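View pics/scene0.png

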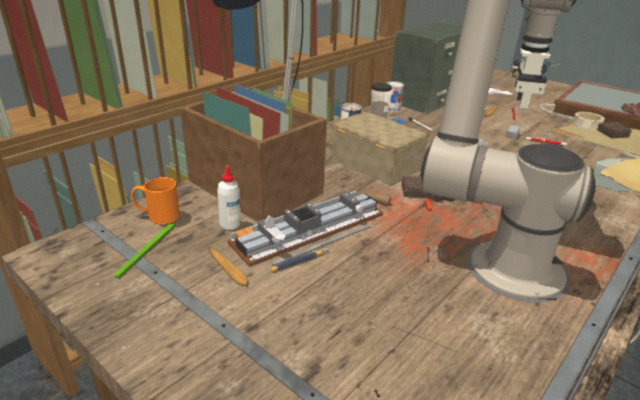

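The gauge lies around top pixel (318,212), with the kerf block at its left (+y) end. The black slider pad is near (310,211) and the index stop probably near (275,212). I'll zoom in on both views.

```bash
python3 - <<'E'
import cv2,numpy as np
a=cv2.imread("pics/top0.png")[175:250,245:390]
b=cv2.imread("pics/scene0.png")[180:270,220:390]
a=cv2.resize(a,None,fx=5.5,fy=5.5,interpolation=cv2.INTER_CUBIC)[:,:780]
b=cv2.resize(b,None,fx=4.5,fy=4.5,interpolation=cv2.INTER_CUBIC)
cv2.imwrite("pics/a.png",a);cv2.imwrite("pics/b.png",b)
E
```

```text
(no output)
```

View pics/a.png

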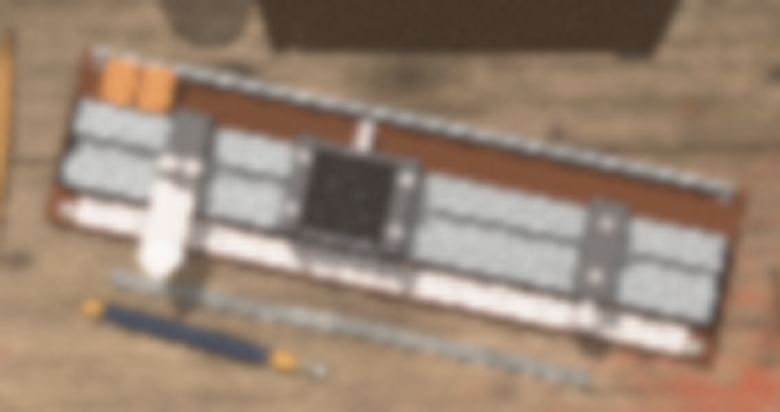

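View pics/b.png

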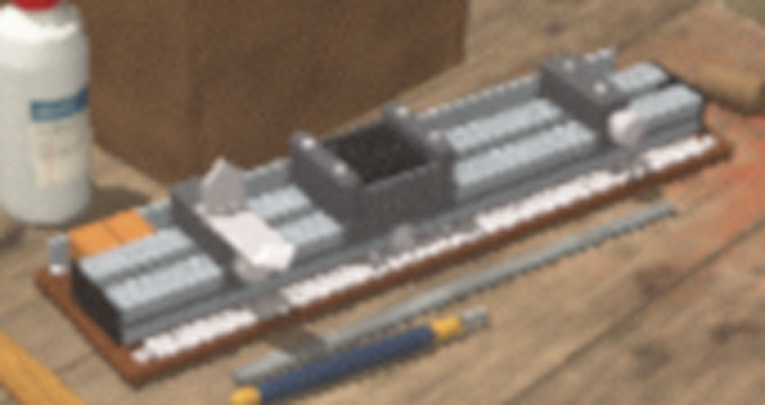

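The index plate is on the left (+y) stop: its block is at about (190,150) in the crop of the top view. The pad is at about (348,196) and the plain stop at (603,245). Next I'll cast rays and cross-check the result between the two views.

```bash
cat > h.py <<'E'
import numpy as np,cv2
from cell import robot
from scipy.spatial.transform import Rotation as R
np.set_printoptions(precision=4,suppress=True)
def ray(c,u,v,z):
    d=c["pose"][:3,:3]@[(u-c["cx"])/c["fx"],(v-c["cy"])/c["fy"],1]; o=c["pose"][:3,3]
    return o+d*(z-o[2])/d[2]
def pad(c,x0,y0,x1,y1,t=45):
    g=c["image"][y0:y1,x0:x1].max(2)
    n,l,s,m=cv2.connectedComponentsWithStats((g<t).astype(np.uint8))
    return [(s[i,4],m[i]+[x0,y0]) for i in range(1,n) if s[i,4]>25]
E
python3 - <<'E'
from h import *
t=robot.read_camera("top");s=robot.read_camera("scene")
for c,b in((t,(290,190,330,230)),(s,(280,200,325,230))):
  for th in(45,60,75):
    for a,m in pad(c,*b,th): print(th,a,m,ray(c,*m,.060))
T=lambda u,v,z:ray(t,(u+.5)/5.5-.5+245,(v+.5)/5.5-.5+175,z)
S=lambda u,v,z:ray(s,(u+.5)/4.5-.5+220,(v+.5)/4.5-.5+180,z)
print("rail corners",*[T(*p,.034) for p in((75,100),(62,190),(729,235),(712,322))])
print("board",*[T(*p,.010) for p in((52,225),(712,362))])
print("stop idx tops T",T(191,114,.059),T(197,190,.059),"plain",T(606,203,.059),T(596,290,.059))
print("tip S",S(220,160,.093))
print("shoulder tops T",T(303,140,.066),T(285,228,.066),T(420,165,.066),T(403,255,.066))
E
```

```text
75 173 [307.9133 210.1908] [0.4684 0.2438 0.06  ]
60 110 [303.9091 214.    ] [0.4606 0.2458 0.06  ]
75 175 [303.72   213.5886] [0.4623 0.2447 0.06  ]
rail corners [0.5334 0.4101 0.034 ] [0.4784 0.4181 0.034 ] [0.4435 0.015  0.034 ] [0.3912 0.027  0.034 ]
board [0.4599 0.4274 0.01  ] [0.3686 0.0253 0.01  ]
stop idx tops T [0.5196 0.3374 0.059 ] [0.4737 0.3341 0.059 ] plain [0.4614 0.0904 0.059 ] [0.4095 0.0977 0.059 ]
tip S [0.4828 0.3468 0.093 ]
shoulder tops T [0.5017 0.2702 0.066 ] [0.4491 0.2815 0.066 ] [0.4854 0.2008 0.066 ] [0.4318 0.2118 0.066 ]
```

The rows are not in the units I measure in: shifts go in shares of 0.4 m and turns go in shares of 2 pi rad. I convert before sending: 0.114 rad / 6.2832 = 0.0181.

```bash
echo '[[0,0,0,0,0,0.0181],[0,0,0,0,0,0.0181],[0,0,0,0,0,0.0181],[0,0,0,0,0,0.0181],[0,0,0,0,0,0.0181],[0,0,0,0,0,0.0181]]' > mv.in && python3 drive.py mv.in 0 5
echo '[[0.0088,-0.0925,0,0,0,0],[0.0088,-0.0925,0,0,0,0],[0.0088,-0.0925,0,0,0,0],[0.0088,-0.0925,0,0,0,0],[0.0088,-0.0925,0,0,0,0],[0.0088,-0.0925,0,0,0,0],[0.0088,-0.0925,0,0,0,0],[0.0088,-0.0925,0,0,0,0]]' > mv.in && python3 drive.py mv.in
echo '[[0.0088,-0.0925,0,0,0,0],[0.0088,-0.0925,0,0,0,0],[0.0088,-0.0925,0,0,0,0],[0.0088,-0.0925,0,0,0,0],[0.0088,-0.0925,0,0,0,0],[0.0088,-0.0925,0,0,0,0],[0.0088,-0.0925,0,0,0,0],[0.0088,-0.0925,0,0,0,0]]' > mv.in && python3 drive.py mv.in
echo '[[0.0088,-0.0925,0,0,0,0],[0.0088,-0.0925,0,0,0,0],[0.0088,-0.0925,0,0,0,0],[0.0088,-0.0925,0,0,0,0],[0,0,0,0,0,0],[0,0,0,0,0,0]]' > mv.in && python3 drive.py mv.in
```

```text
time: 0.7
tool_pos: [0.2344, -0.4697, 0.4045]
tool_rot: [-3.141, 0.0, -0.227]
contact_force: [-1.0, 0.3, 0.0]
opening: 0.0566
grip_force: 0.0
time: 1.37
tool_pos: [0.3267, -0.1854, 0.4047]
tool_rot: [3.142, -0.0, -0.222]
contact_force: [1.0, -0.2, 0.2]
opening: 0.0037
grip_force: 0.0
time: 2.03
tool_pos: [0.4189, 0.0975, 0.4048]
tool_rot: [3.141, -0.0, -0.221]
contact_force: [0.4, -0.7, 0.4]
opening: 0.0005
grip_force: 0.0
time: 2.53
tool_pos: [0.465, 0.2384, 0.4039]
tool_rot: [3.141, 0.001, -0.218]
contact_force: [0.2, -0.3, 0.8]
opening: 0.0007
grip_force: 0.0
```

Scaled: 0.035 m / 0.4 = 0.0875, -0.0045 m / 0.4 = -0.0113, -0.003 rad / 6.2832 = -0.0005.

```bash
echo '[[0.0025,-0.0113,0.075,0,0,-0.0005],[0,0,0.0875,0,0,0],[0,0,0.0875,0,0,0],[0,0,0.075,0,0,0],[0,0,0.03,0,0,0],[0,0,0,0,0,0],[0,0,0,0,0,0]]' > mv.in && python3 drive.py mv.in
python3 - <<'E'
from h import *
s=robot.read_camera("scene");t=robot.read_camera("top")
b=cv2.resize(s["image"][170:260,230:350,::-1],None,fx=5,fy=5,interpolation=cv2.INTER_CUBIC)
cv2.imwrite("pics/c.png",b)
p=robot.observe()["tool_pos"];print(p)
M=np.linalg.inv(s["pose"])
gx=np.array([.9753,-.2207,0]);gy=np.array([.2207,.9753,0])
for k in(-.019,.019):
  q=p+gy*k+[0,0,-.178]; c=M[:3,:3]@q+M[:3,3]; print("tip px",(s["fx"]*c[0]/c[2]+s["cx"]-230)*5,(s["fy"]*c[1]/c[2]+s["cy"]-170)*5)
E
```

```text
time: 3.12
tool_pos: [0.4671, 0.2401, 0.2627]
tool_rot: [3.141, 0.001, -0.219]
contact_force: [0.6, -0.4, 0.9]
opening: 0.0005
grip_force: 0.0
[0.4675 0.2406 0.2642]
tip px 398.2141186335201 156.17402991242542
tip px 335.8031581161015 177.57295766262956
```

View pics/c.png

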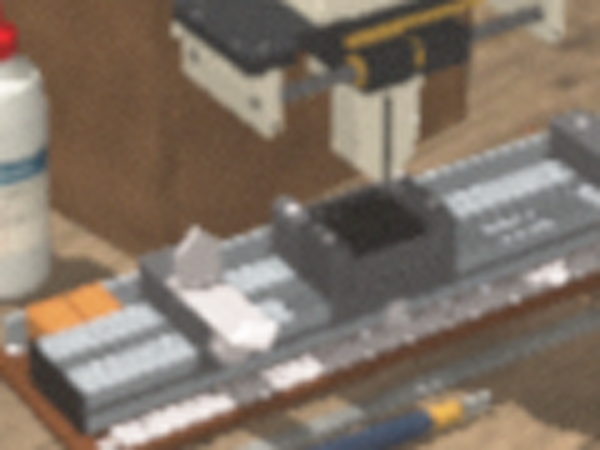

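The tips hang above the pad: tip corners at (333,158), (382,182) and (418,165), and pad centre at about (370,220). They look a few mm off toward −y, so I'll zoom in and draw the predicted outlines.

```bash
python3 - <<'E'
from h import *
s=robot.read_camera("scene");p=robot.observe()["tool_pos"];print(p)
M=np.linalg.inv(s["pose"]);k=10;o=np.array([280,185])
gx=np.array([.9753,-.2207,0]);gy=np.array([.2207,.9753,0])
b=cv2.resize(s["image"][185:240,280:345,::-1],None,fx=k,fy=k,interpolation=cv2.INTER_CUBIC)
def px(q):
  c=M[:3,:3]@q+M[:3,3]; return ((np.array([s["fx"]*c[0]/c[2]+s["cx"],s["fy"]*c[1]/c[2]+s["cy"]])-o+.5)*k)
def box(c,a,w,col):
  P=[px(c+gx*i*a/2+gy*j*w/2) for i,j in((-1,-1),(-1,1),(1,1),(1,-1))]
  cv2.polylines(b,[np.int32(P)],True,col,1)
box(p+[0,0,-.178],.019,.038,(0,0,255))
c0=np.array([.4616,.2176,0])+gy*.0255
box(c0+[0,0,.066],.060,.076,(0,255,0)); box(c0+[0,0,.060],.046,.047,(255,255,0))
cv2.imwrite("pics/d.png",b)
E
```

```text
[0.4675 0.2408 0.2643]
```

View pics/d.png

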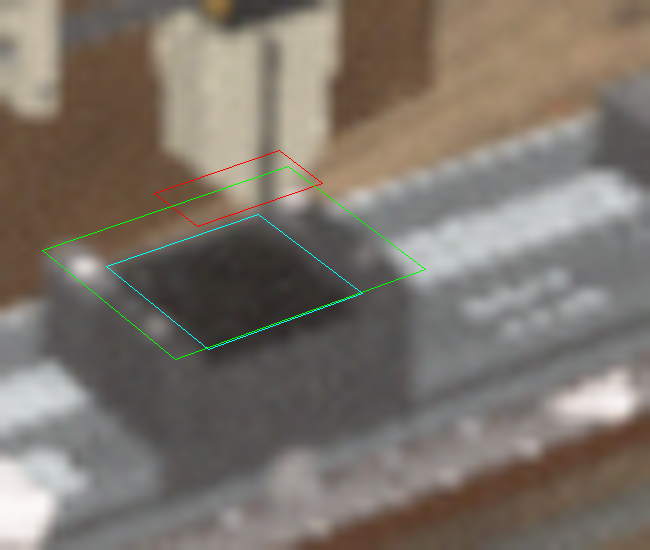

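Predicted and actual outlines agree to about 2 mm, so I'll shift 3 mm toward +y and come down to just above the pad.

Scaled: 0.007 m / 0.4 = 0.0175, 0.006 m / 0.4 = 0.015, 0.003 rad / 6.2832 = 0.0005.

```bash
echo '[[0,-0.0075,0.0175,0,0,0.0005],[0,0,0.0175,0,0,0],[0,0,0.015,0,0,0],[0,0,0,0,0,0],[0,0,0,0,0,0]]' > mv.in && python3 drive.py mv.in
echo '[[0,0,0.0063,0,0,0],[0,0,0.0038,0,0,0],[0,0,0,0,0,0],[0,0,0,0,0,0]]' > mv.in && python3 drive.py mv.in
```

```text
time: 3.68
tool_pos: [0.4675, 0.2439, 0.2421]
tool_rot: [3.141, 0.001, -0.221]
contact_force: [0.6, -0.6, -0.6]
opening: 0.0008
grip_force: 0.0
time: 4.02
tool_pos: [0.4677, 0.2439, 0.2387]
tool_rot: [3.142, -0.0, -0.221]
contact_force: [-0.2, 0.1, 0.7]
opening: 0.0004
grip_force: 0.0
```

Scaled: 0.0015 m / 0.4 = 0.0038.

```bash
echo '[[0,0,0.0038,0,0,0],[0,0,0.0038,0,0,0],[0,0,0,0,0,0],[0,0,0,0,0,0]]' > mv.in && python3 drive.py mv.in
echo '[[0,0,0.0038,0,0,0],[0,0,0.0038,0,0,0],[0,0,0,0,0,0],[0,0,0,0,0,0]]' > mv.in && python3 drive.py mv.in
```

```text
time: 4.35
tool_pos: [0.4678, 0.2441, 0.2365]
tool_rot: [-3.141, -0.001, -0.221]
contact_force: [-1.5, -0.5, 7.1]
opening: 0.0005
grip_force: 3.8
time: 4.68
tool_pos: [0.4678, 0.2441, 0.2336]
tool_rot: [-3.141, -0.001, -0.221]
contact_force: [-2.2, -0.7, 8.2]
opening: 0.0005
grip_force: 4.2
```

Scaled: -0.003 m / 0.4 = -0.0075, -0.002 m / 0.4 = -0.005.

```bash
echo '[[0,-0.0025,0.0008,0,0,0],[0,-0.005,0,0,0,0],[0,-0.0075,0,0,0,0],[0,-0.0075,0,0,0,0],[0,-0.0075,0,0,0,0],[0,-0.005,0,0,0,0],[0,-0.0025,0,0,0,0],[0,0,0,0,0,0]]' > mv.in && python3 drive.py mv.in
python3 - <<'E'
from h import *
t=robot.read_camera("top");s=robot.read_camera("scene");print(robot.observe()["contact_force"])
a=cv2.resize(s["image"][185:245,240:345,::-1],None,fx=7,fy=7,interpolation=cv2.INTER_CUBIC)
cv2.imwrite("pics/e.png",a)
E
```

```text
time: 5.35
tool_pos: [0.4712, 0.259, 0.2335]
tool_rot: [-3.14, -0.002, -0.221]
contact_force: [-0.9, 0.4, 8.1]
opening: 0.0003
grip_force: 4.2
[-2.1355  2.2948  7.6489]
```

View pics/e.png

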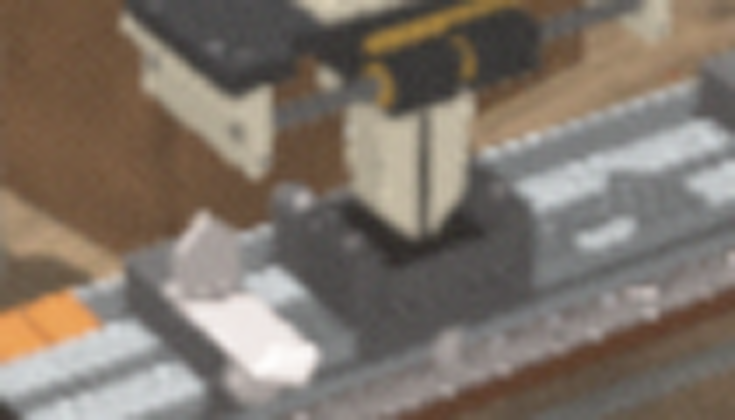

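The slider is following the hand: the fingers are in the well at about (410,240) and the slider's leading edge is near (280,240), with a clear gap to the stop block. I'll carry on, then creep.

Scaled: -0.004 m / 0.4 = -0.01, -0.003 m / 0.4 = -0.0075.

```bash
echo '[[0,-0.005,0,0,0,0],[0,-0.0075,0,0,0,0],[0,-0.01,0,0,0,0],[0,-0.01,0,0,0,0],[0,-0.01,0,0,0,0],[0,-0.0075,0,0,0,0],[0,-0.005,0,0,0,0],[0,-0.0025,0,0,0,0]]' > mv.in && python3 drive.py mv.in
echo '[[0,-0.0025,0,0,0,0],[0,-0.0025,0,0,0,0],[0,-0.0025,0,0,0,0],[0,-0.0025,0,0,0,0],[0,0,0,0,0,0]]' > mv.in && python3 drive.py mv.in
python3 - <<'E'
from h import *
t=robot.read_camera("top");s=robot.read_camera("scene");o=robot.observe();print(o["contact_force"],o["tool_pos"])
a=cv2.resize(s["image"][185:245,240:345,::-1],None,fx=7,fy=7,interpolation=cv2.INTER_CUBIC)
cv2.imwrite("pics/f.png",a)
E
```

```text
time: 6.12
tool_pos: [0.4764, 0.2814, 0.2336]
tool_rot: [-3.14, -0.002, -0.221]
contact_force: [-1.2, -0.5, 8.1]
opening: 0.0005
grip_force: 4.2
time: 6.53
tool_pos: [0.4773, 0.2853, 0.2337]
tool_rot: [-3.14, -0.002, -0.221]
contact_force: [-1.9, -0.4, 8.5]
opening: 0.0004
grip_force: 4.2
[-1.049  -0.3156  8.358 ] [0.4773 0.2852 0.2337]
```

View pics/f.png

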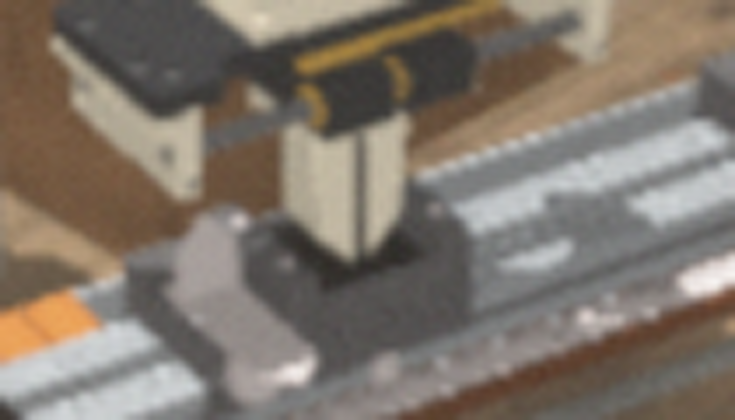

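The slider's leading shoulder, at about (240,220), is now within roughly 10 mm of the stop. From here I'll creep at 1 mm per row and watch the force along the rail.

```bash
for i in 1; do echo '[[0,-0.0025,0,0,0,0],[0,-0.0025,0,0,0,0],[0,-0.0025,0,0,0,0],[0,-0.0025,0,0,0,0],[0,0,0,0,0,0]]' > mv.in && python3 drive.py mv.in; done
```

```text
time: 7.05
tool_pos: [0.4782, 0.2891, 0.2337]
tool_rot: [-3.14, -0.002, -0.221]
contact_force: [-1.7, -0.1, 8.6]
opening: -0.0001
grip_force: 4.2
```

Scaled: -0.001 m / 0.4 = -0.0025.

```bash
echo '[[0,-0.0025,0,0,0,0],[0,-0.0025,0,0,0,0],[0,-0.0025,0,0,0,0],[0,0,0,0,0,0]]' > mv.in && python3 drive.py mv.in
```

```text
time: 7.38
tool_pos: [0.4789, 0.2921, 0.2337]
tool_rot: [-3.14, -0.002, -0.221]
contact_force: [-1.3, -0.2, 8.1]
opening: 0.0005
grip_force: 4.2
```

Scaled: -0.001 m / 0.4 = -0.0025.

```bash
echo '[[0,-0.0025,0,0,0,0],[0,-0.0025,0,0,0,0],[0,0,0,0,0,0]]' > mv.in && python3 drive.py mv.in
```

```text
time: 7.63
tool_pos: [0.4793, 0.294, 0.2337]
tool_rot: [-3.14, -0.002, -0.221]
contact_force: [-1.5, -0.3, 6.9]
opening: 0.0005
grip_force: 4.2
```

Scaled: -0.001 m / 0.4 = -0.0025.

```bash
echo '[[0,-0.0025,0,0,0,0],[0,-0.0025,0,0,0,0],[0,0,0,0,0,0]]' > mv.in && python3 drive.py mv.in
```

```text
time: 7.88
tool_pos: [0.4797, 0.2953, 0.2335]
tool_rot: [3.141, -0.002, -0.221]
contact_force: [-0.7, -3.7, 7.2]
opening: 0.0006
grip_force: 4.2
```

Scaled: -0.0005 m / 0.4 = -0.0013.

```bash
echo '[[0,-0.0013,0,0,0,0],[0,-0.0013,0,0,0,0],[0,0,0,0,0,0]]' > mv.in && python3 drive.py mv.in
```

```text
time: 8.13
tool_pos: [0.4798, 0.2959, 0.2334]
tool_rot: [3.14, -0.001, -0.221]
contact_force: [-0.1, -5.6, 8.3]
opening: 0.0005
grip_force: 4.2
```

Resistance of 5.6 N, well above the 2 N drag, means the slider is against the stop. I'll lift straight up slowly.

Scaled: -0.005 m / 0.4 = -0.0125, -0.003 m / 0.4 = -0.0075.

```bash
echo '[[0,0,-0.0038,0,0,0],[0,0,-0.0038,0,0,0],[0,0,-0.005,0,0,0],[0,0,-0.005,0,0,0],[0,0,-0.0075,0,0,0],[0,0,-0.0125,0,0,0],[0,0,0,0,0,0]]' > mv.in && python3 drive.py mv.in
echo '[[0,0,-0.05,0,0,0],[0,0,-0.075,0,0,0],[0,0,-0.075,0,0,0],[0,0,-0.075,0,0,0],[0,0,-0.05,0,0,0],[0,0,0,0,0,0],[0,0,0,0,0,0],[0,0,0,0,0,0]]' > mv.in && python3 drive.py mv.in
python3 - <<'E'
from h import *
s=robot.read_camera("scene");t=robot.read_camera("top");o=robot.observe();print(o["contact_force"],o["tool_pos"])
a=cv2.resize(s["image"][185:245,240:345,::-1],None,fx=7,fy=7,interpolation=cv2.INTER_CUBIC)
cv2.imwrite("pics/g.png",a)
E
```

```text
time: 8.72
tool_pos: [0.4797, 0.2969, 0.2482]
tool_rot: [-3.141, -0.001, -0.221]
contact_force: [0.3, 0.6, 0.2]
opening: 0.0003
grip_force: 0.0
time: 9.38
tool_pos: [0.4792, 0.2965, 0.3764]
tool_rot: [3.141, 0.001, -0.221]
contact_force: [-0.1, -0.5, -0.3]
opening: 0.0005
grip_force: 0.0
[ 0.3178  0.2363 -0.2177] [0.4793 0.2965 0.3758]
```

View pics/g.png

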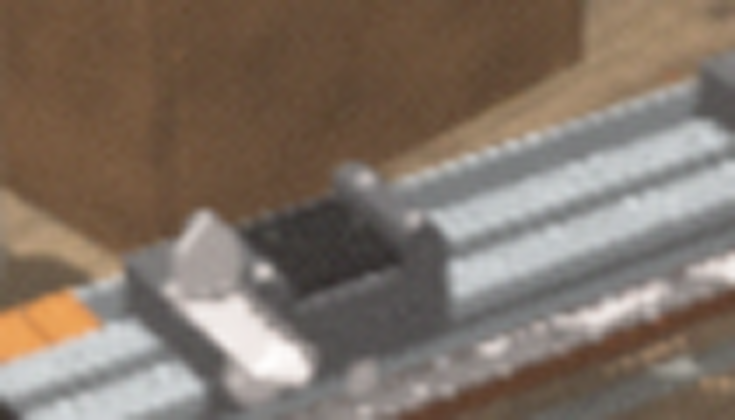

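The slider sits directly against the index stop, with no rail visible between them. The pad is up at (325,250), the tools look undisturbed and the hand is clear.

```bash
python3 -c "
from cell import robot
print(robot.hand_in())"
```

```text
the job is handed in; nothing more can be done
None
```

I pressed the thumb pad, slid the slider until it touched the indexed stop, then released the pad to set the brake, and handed the job in with the hand clear, about 9.5 s into the 32 s allowed.

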